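Line up the herb tubs by height and stack the sample tub

TASK

Take the tubs off the draining mat and line the three white ones up on the marks of the steel rail by height, tallest next to the red end stop and lowest at the other end, each centred on its mark and squared up with it. Stack the small grey sample tub squarely on the lid of the lowest one, with its feet fully down in the lid's recesses. Don't knock over the amber jar, and leave the tubs standing upright and let go.

Things in the scene. Friction and masses are not known exactly. Their poses are not given: they have to be found in the camera images.
- tall_tub: Loose lidded tub, white, green lid, the tallest; 115 mm high, 74 long (x), 56 wide (y), straight sides, 340 g. Origin: centre of the underside of its feet, z up; same turned half round. All tubs start on the dark draining mat, turned up to 0.55 rad from world x.
- middle_tub: Loose lidded tub, white, orange lid, of middle height; 85 mm high, 74 long (x), 56 wide (y), straight sides, 280 g. Origin: centre of the underside of its feet, z up; same turned half round.
- low_tub: Loose lidded tub, white, yellow lid, lowest of the white ones; 60 mm high, 74 long (x), 56 wide (y), straight sides, 240 g. Origin: centre of the underside of its feet, z up; same turned half round. Its lid (like all) has four corner recesses (black squares) 15 by 15 mm, 4 deep, centred at x +-27, y +-18 mm; their floor is 56 mm above the origin.
- sample_tub: Loose lidded tub, grey, blue lid, the small sample tub; 45 mm high, 74 long (x), 56 wide (y), straight sides, 160 g. Origin: centre of the underside of its feet, z up; same turned half round. Feet 9 by 9 mm, 5 tall, at x +-27, y +-18 mm fit a lid's recesses with 3 mm play each way; seated on the low tub its origin is 56 mm above that tub's.
- mark_a: Flat rectangular mark on the steel staging rail, blue outline 84 by 66 mm round a white field: the end one nearer the robot of three in a row, 100 mm apart. Origin: its centre, on the rail's top face, 6 mm above the table; x along its 84 mm and along the rail (within 0.25 rad of world x), z up.
- mark_b: Flat rectangular mark on the steel staging rail, blue outline 84 by 66 mm round a white field: the middle one of three in a row, 100 mm apart. Origin: its centre, on the rail's top face, 6 mm above the table; x along its 84 mm and along the rail (within 0.25 rad of world x), z up.
- mark_c: Flat rectangular mark on the steel staging rail, blue outline 84 by 66 mm round a white field: the end one farther from the robot of three in a row, 100 mm apart. Origin: its centre, on the rail's top face, 6 mm above the table; x along its 84 mm and along the rail (within 0.25 rad of world x), z up.
- red_stop: Red end stop fixed on the rail, a bar 22 mm along the rail (x), 80 across, 18 high, 60 mm beyond the centre of one end mark; it may be at either end, a like grey stop is at the other. Origin: centre of its underside, on the rail's top face.
- jar: Amber glass jar with white cap, 50 mm in diameter, 65 mm high, loose, standing on the table between the mat and the rail. Origin: centre of its underside, z up.

How it is judged:
At the end, for the whole second after the job is handed in: Tall, middle and low tubs stand in that order from the red stop, each within 12 mm and 0.2 rad of its mark; the sample tub is seated level in the low tub's lid (6 mm sideways, origin 52 to 57.5 mm above the low tub's, 0.03 rad); all upright, released and at rest (((horizontal distance between red_stop and mark_a below 0.1 m and horizontal distance between tall_tub and mark_a below 0.012 m and angle between the x axis of tall_tub and the x axis of mark_a, either way round below 0.2 rad and horizontal distance between low_tub and mark_c below 0.012 m and angle between the x axis of low_tub and the x axis of mark_c, either way round below 0.2 rad) or (horizontal distance between red_stop and mark_c below 0.1 m and horizontal distance between tall_tub and mark_c below 0.012 m and angle between the x axis of tall_tub and the x axis of mark_c, either way round below 0.2 rad and horizontal distance between low_tub and mark_a below 0.012 m and angle between the x axis of low_tub and the x axis of mark_a, either way round below 0.2 rad)) and horizontal distance between middle_tub and mark_b below 0.012 m and angle between the x axis of middle_tub and the x axis of mark_b, either way round below 0.2 rad and height (world z) of each of tall_tub, middle_tub, low_tub below 0.01 m and angle between each of tall_tub, middle_tub, low_tub, sample_tub's own z axis and vertical below 0.06 rad and x of sample_tub in the frame of low_tub between -0.006 and 0.006 m and y of sample_tub in the frame of low_tub between -0.006 and 0.006 m and z of sample_tub in the frame of low_tub between 0.052 and 0.0575 m and angle between the z axis of sample_tub and the z axis of low_tub, either way round below 0.03 rad and angle between the x axis of sample_tub and the x axis of low_tub, either way round below 0.2 rad and linear speed of each of tall_tub, middle_tub, low_tub, sample_tub below 0.02 m/s and angular speed of each of tall_tub, middle_tub, low_tub, sample_tub below 0.2 rad/s); the robot touches nothing.
It fails at once if the amber jar is knocked over (angle between jar's own z axis and vertical above 0.5 rad).
It also fails if it takes over 128 s, if anything falls off the work surface, if the arm or the gripper's body presses on something with over 40 N, if the wrist force passes 120 N, or if a joint passes its speed limit or range.

ROBOT

A 6-joint arm with a two-finger parallel gripper is mounted at the origin on the work surface. World frame = base frame: x ahead of the robot, y to its left, z up, the work surface at z = 0. Lengths are in m, angles in rad, forces in N, time in s.
With the tool pointing down it reaches from about 0.3 to 0.875 m from the base axis. Payload 6.4 kg.
Tool frame: the origin (TCP) lies at the very end of the fingers, on their centre line; the grasp point (between the pads) lies 19 mm behind it; x points along the fingers, y is the direction in which the jaws open and shut, and the axes are right-handed (so a half turn about x gives the same grasp; the last joint's range is limited). The gripper opens to 85 mm and grips with 20 to 120 N. Pads are 22 mm wide; open, the fingers measure 114 mm over their backs; the gripper's body (76 mm by 85 mm) begins 54 mm behind the grasp point. The pads swing forward as they close: fully open they stand 13 mm farther back than shut.
Start: joints at [-0.206, 0.181, 1.607, -0, 1.354, -0.206], TCP at [0.575, 0, 0.203] pointing down, gripper open.
Joint ranges: [-2.99, 2.99], [-0.89, 2.07], [0.3, 2.58], [-1.14, 4.28], [0, 2.63], [-3.12, 3.12]. Speed limits (rad/s): [2.57, 2.57, 3.01, 3.14, 3.14, 3.14].

INTERFACE

Orientations are given as a unit quaternion [w, x, y, z].
In Python, from bench import status, optics, hand_in gives the robot as it stands. The module is installed in compiled form; this text tells all that it offers.
- The arm moves only by the shell command python3 -m jog 'ROWS'. ROWS is JSON, one flat list of numbers, 5 for each row, row after row: the shift along the tool's x, y, z in mm, then the turn about the tool's x in degrees, then the opening in per cent of the stroke, from 0 (shut) to 100 (fully open). In form: [tx, ty, tz, yaw, gripper, tx, ty, tz, yaw, gripper, ...]. A call has exactly 5 rows; each row is the pose to reach, as a shift and turn from the pose commanded when the call began, along the tool's axes at that moment; what a row does not reach only later rows make up. A row lasts 1/10 s, in which the tool goes at most 50 mm and 8.59 degrees, less where a joint would pass 70% of its speed; a pose out of reach is approached as far as the arm can. A call with a gripper value outside its range is refused whole. The fingers move at their own pace and stop on an object; the grip force is fixed at half the most. Time passes only in rows, so rows that repeat a pose let the fingers close, or fill a call up. It gives the time, the measured TCP pose, the force and the opening at its end, in the units of the state.
- status.get_obs(): the state, without advancing time (a new reading comes with each control period).
- optics.camera(name): name is "scene" or "side" or "wrist"; returns the picture (400x640x3 uint8, red, green, blue); there is no depth.
- optics.get_calibration(name): a dict with "vertical_fov" (degrees; the focal length in pixels is half the picture's height over the tangent of half this angle, whatever the lens; pixels are square), "cx", "cy" (the principal point, pixels), "extrinsics" (4x4, takes a point from camera to world coordinates). Camera axes: x right, y up, looking along -z (the intrinsics and any distortion apply to the point x, -y, -z); pixel columns grow to the right and rows downward; lengths in m; the calibration is good to about 2 mm. The wrist camera is an equidistant fisheye: a pixel r from the principal point sees the ray r / f radians off the axis. A picture is of the moment at which its call begins: read the wrist's pose just before it. get_calibration takes no time and is no camera call; for the wrist camera it gives the pose at the moment of the call.
- hand_in(): hands the job in, once; it reports no verdict.
The state is a dict: "time_s": time; "q": joint angles; "dq": joint speeds; "joint_efforts": joint torques, N m; "eef_pos": TCP position; "eef_rot": TCP orientation; "wrist_force": force on the tool from outside, world axes, zero at the start; "torque": the same for the moment, N m; "opening": opening from 0.0 (shut) to 1.0 (fully open).
Only numpy, scipy, OpenCV 4.12 (cv2) and the standard library are available. Lean on these libraries where they do the work, as an engineer would, in place of code of your own. Each camera call takes 0.05 s, during which the arm holds its last target. There are 200 camera calls.

## Working session

There is one attempt and no reset: what is moved stays moved. The work goes in short steps, Python scripts to look and compute and a shell command to move; the robot and the scene stay as the last step left them, time stands still between calls to the robot, and variables do not carry over. Pictures are saved under pics/ and viewed, on a budget of 14 in all, crops included, one or two more only if the job needs it, and the job is handed in when it is done.

```bash
mkdir -p pics
python3 - <<'E'
from bench import status, optics
import cv2
print(status.get_obs())
for n in ["scene","side","wrist"]:
    c=optics.get_calibration(n); print(n,c)
    im=optics.camera(n); cv2.imwrite(f"pics/{n}0.png",im[:,:,::-1])
E
```

```text
{'time_s': 0.0, 'q': array([-2.06264753e-01,  1.81555572e-01,  1.60798389e+00,  3.38309803e-06,
        1.35380004e+00, -2.06267159e-01]), 'dq': array([ 0.00066903, -0.00081927,  0.00138232,  0.00062552,  0.0006188 ,
        0.00180608]), 'joint_efforts': array([ 3.41415571e-04, -4.44869328e+01, -3.51340663e+01, -2.51131587e-04,
        9.11703974e-03,  3.43231875e-05]), 'eef_pos': array([5.74410353e-01, 1.62321520e-04, 2.02187677e-01]), 'eef_rot': array([ 0.49948269,  0.49966235,  0.50051777, -0.50033643]), 'wrist_force': array([-0.28366211,  0.55596724, -0.4035073 ]), 'torque': array([-0.0092228 ,  0.12322887, -0.00193888]), 'opening': 1.003025064607753}
scene {'vertical_fov': 45.03305968747307, 'cx': 321.9037529936758, 'cy': 196.74005309299963, 'extrinsics': array([[ 0.32376475, -0.74746533,  0.58006204,  1.07912424],
       [ 0.94610305,  0.25052962, -0.20524116, -0.19665267],
       [ 0.00808793,  0.61524832,  0.78829188,  0.7941995 ],
       [ 0.        ,  0.        ,  0.        ,  1.        ]])}
side {'vertical_fov': 56.10552486239098, 'cx': 319.2644153533333, 'cy': 195.8030028892157, 'extrinsics': array([[-0.69839102,  0.38228668, -0.60506766,  0.10453477],
       [-0.71571547, -0.37440647,  0.58955167,  0.42408636],
       [-0.0011635 ,  0.84479387,  0.53509061,  0.42527242],
       [ 0.        ,  0.        ,  0.        ,  1.        ]])}
wrist {'vertical_fov': 65.70646984690485, 'cx': 321.72008003885554, 'cy': 201.3867730604069, 'extrinsics': array([[ 9.99999148e-01, -3.48923194e-04,  1.25825953e-03,
         5.75214206e-01],
       [-2.83742243e-05,  9.57600639e-01,  2.88098968e-01,
         7.43232632e-02],
       [-1.30543455e-03, -2.88098758e-01,  9.57599813e-01,
         3.70633256e-01],
       [ 0.00000000e+00,  0.00000000e+00,  0.00000000e+00,
         1.00000000e+00]])}
```

View pics/scene0.png

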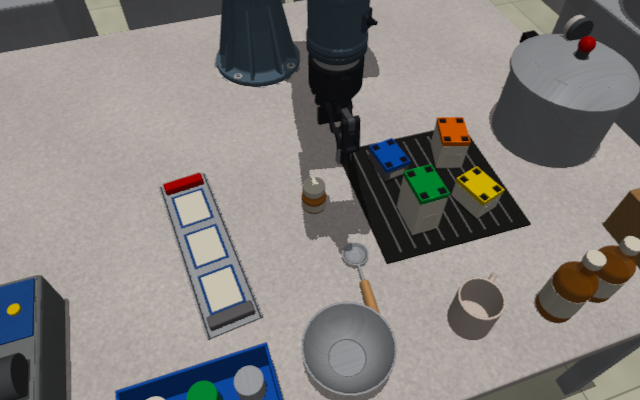

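View pics/side0.png

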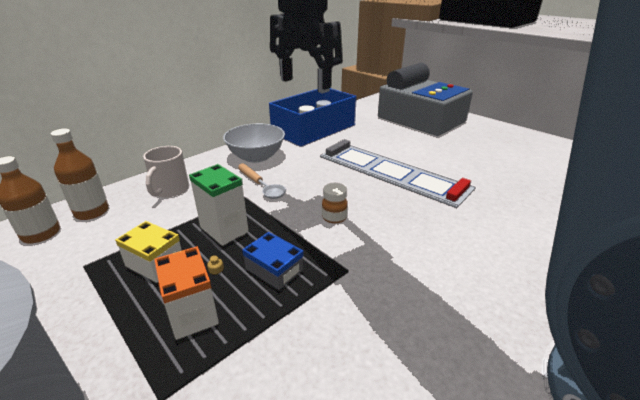

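```bash
cat > h.py <<'E'
import numpy as np, cv2
from scipy.spatial.transform import Rotation as R
from bench import status, optics
HUE={'green':(50,75,.115),'orange':(6,16,.085),'yellow':(22,32,.060),'blue':(100,118,.045)}
def rays(cal,uv,fish):
    f=200/np.tan(np.radians(cal['vertical_fov']/2)); d=(np.asarray(uv,float)-[cal['cx'],cal['cy']])/f
    if fish:
        r=np.linalg.norm(d,axis=-1,keepdims=True)+1e-12; s=np.concatenate([d/r*np.sin(r),np.cos(r)],-1)
    else: s=np.concatenate([d,np.ones(d.shape[:-1]+(1,))],-1)
    return s*[1,-1,-1]@cal['extrinsics'][:3,:3].T, cal['extrinsics'][:3,3]
def on_plane(cal,uv,z,fish=False):
    d,o=rays(cal,uv,fish); return (o+d*((z-o[2])/d[...,2])[...,None])[...,:2]
def look(name):
    cal=optics.get_calibration(name); return optics.camera(name),cal
def rect(p):
    """centre, angle of long side (-90..90 deg), long, short in mm"""
    (c,s,a)=cv2.minAreaRect((p*1000).astype(np.float32))
    if s[0]<s[1]: s=s[::-1]; a+=90
    return np.round(c,1),round((a+90)%180-90,1),np.round(s,1)
def mask(im,lo,hi,smin=120,vmin=60):
    h=cv2.cvtColor(im,cv2.COLOR_RGB2HSV); m=cv2.inRange(h,(lo,smin,vmin),(hi,255,255))
    return m
def blobs(m,amin=60):
    n,l,s,c=cv2.connectedComponentsWithStats(m)
    return [(s[i,4],c[i].round(),np.argwhere(l==i)[:,::-1]) for i in range(1,n) if s[i,4]>amin]
def tcp():
    o=status.get_obs(); w=o['eef_rot']; M=R.from_quat([w[1],w[2],w[3],w[0]]).as_matrix()
    return o,M
def go(x,y,z,psi):
    """mm, deg world target of TCP and jaw direction -> shift in tool axes, turn"""
    o,M=tcp(); d=np.array([x,y,z])-o['eef_pos']*1000
    cur=np.degrees(np.arctan2(M[1,1],M[0,1])); t=-((psi-cur+90)%180-90)
    print('t',round(o['time_s'],2),'at',(o['eef_pos']*1000).round(1),'psi',round(cur,1),'shift',(M.T@d).round(1),'turn',round(t,1),'open',round(o['opening'],3),'F',o['wrist_force'].round(1),'q6',round(o['q'][5],2))
E
python3 - <<'E'
from h import *
for n in ['scene','side']:
    im=cv2.imread(f'pics/{n}0.png')[:,:,::-1].copy(); cal=optics.get_calibration(n)
    for k,(lo,hi,z) in HUE.items():
        for a,c,p in blobs(mask(im,lo,hi)):
            r=rect(on_plane(cal,p,z+.003))
            if r[0][0]<1000 and r[1] is not None and 30<r[2][1]<120: print(n,k,a,c,*r)
    for k,lo,hi,z in [('bluemark',100,125,.006),('red',0,5,.024),('amber',8,20,.03)]:
        for a,c,p in blobs(mask(im,lo,hi,90,40)):
            r=rect(on_plane(cal,p,z))
            if r[2][0]<330: print(n,k,a,c,*r)
E
```

```text
scene green 893 [426. 182.] [610.  171.1] -0.0 [78.9 58.1]
scene orange 749 [453. 131.] [480.9 303.1] -18.4 [82.9 62.6]
scene orange 187 [314. 200.] [560.5 -29.6] 71.5 [42.9 30.3]
scene orange 876 [618. 263.] [848.3 413.5] -70.9 [71.3 60.3]
scene orange 1099 [577. 280.] [856.7 328.6] -58.0 [75.3 63.7]
scene yellow 970 [479. 185.] [611.  297.2] 15.8 [80.8 67.1]
scene blue 736 [389. 155.] [468.  169.3] 6.3 [82.4 62.2]
scene blue 160 [192. 210.] [ 474.7 -247.8] 5.7 [78.  61.6]
scene blue 214 [206. 247.] [ 568.9 -238.6] 5.6 [78.8 61.4]
scene blue 258 [221. 290.] [ 663.  -229.2] 5.6 [78.4 61.7]
scene blue 1801 [ 17. 311.] [ 593.7 -557.4] 0.5 [109.1  54.3]
scene blue 3961 [209. 378.] [ 790.  -284.5] 71.2 [247.4  84.8]
scene bluemark 833 [389. 155.] [433.6 188.9] 6.8 [89.2 69.5]
scene bluemark 211 [193. 208.] [ 440.5 -250.5] 5.6 [83.9 65.2]
scene bluemark 259 [207. 246.] [ 539.7 -240.9] 5.6 [84.  65.1]
scene bluemark 308 [222. 290.] [ 639.5 -231. ] 5.6 [83.2 65.2]
scene bluemark 1841 [ 17. 311.] [ 566.3 -577. ] 1.2 [117.   57.2]
scene bluemark 4004 [209. 377.] [ 773.5 -290. ] 71.2 [262.5  8
[... 1050 characters left out ...]
53.] [467.1 170.5] 6.8 [85.7 66.3]
side bluemark 482 [441.  91.] [ 789.1 -880.4] 89.9 [204.3 132.4]
side bluemark 1534 [273. 253.] [507.5 142.4] 7.7 [95.6 74.8]
side red 266 [458. 189.] [ 377.1 -242.5] -81.9 [100.7  25.2]
side amber 1243 [ 72. 165.] [1065.4  291. ] -9.5 [252.2  74.4]
side amber 171 [249. 172.] [726.8  31.4] -9.5 [96.5 20.7]
side amber 1380 [ 19. 191.] [1005.1  405.7] -2.8 [196.6  70.3]
side amber 245 [334. 206.] [507.6  -8.1] 45.6 [46.3 44.2]
side amber 290 [ 91. 212.] [807.5 327.7] 82.7 [56.2 46.9]
side amber 313 [ 41. 235.] [794.8 410.6] 90.0 [57.4 40.6]
side amber 2058 [181. 274.] [544.1 283.7] -17.7 [104.5  69.1]
side amber 205 [215. 264.] [524.5 239. ] -20.3 [43.8 23.5]
```

View pics/wrist0.png

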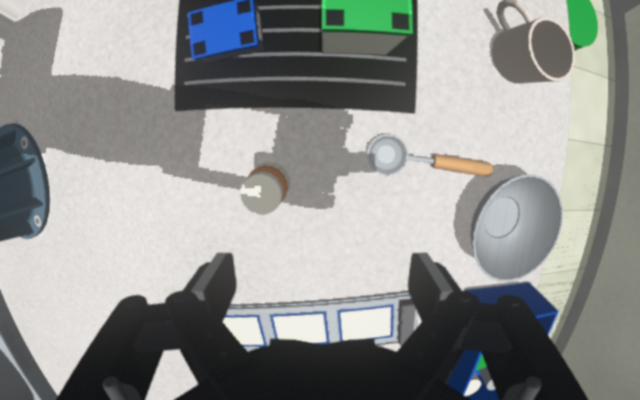

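```bash
python3 -m jog '[0,35,-171,42,100, 0,35,-171,42,100, 0,35,-171,42,100, 0,35,-171,42,100, 0,35,-171,42,100]'; python3 -m jog '[0,0,0,40,100, 0,0,0,40,100, 0,0,0,40,100, 0,0,0,40,100, 0,0,0,40,100]'; python3 -c "
from h import *
go(609.5,171.5,180,-90)"
```

```text
time_s: 0.65
eef_pos: [0.6097, 0.1755, 0.2025]
eef_rot: [0.29, 0.645, 0.291, -0.644]
wrist_force: [0.5, -1.0, -0.8]
opening: 1.0
time_s: 1.15
eef_pos: [0.6097, 0.171, 0.2026]
eef_rot: [-0.052, -0.705, -0.052, 0.706]
wrist_force: [0.1, 0.0, 0.4]
opening: 1.001
t 1.15 at [609.7 171.  202.6] psi -81.6 shift [22.6 -0.5  0.1] turn 8.4 open 1.001 F [0.1 0.  0.4] q6 1.51
```

```bash
python3 -m jog '[0,0,0,8.4,100, 0,0,0,8.4,100, 0,0,0,8.4,100, 0,0,0,8.4,100, 0,0,0,8.4,100]'
python3 - <<'E'
from h import *
im,cal=look('wrist'); cv2.imwrite('pics/w1.png',im[:,:,::-1])
for k,(lo,hi,z) in HUE.items():
    for a,c,p in blobs(mask(im,lo,hi)): print(k,a,c,*rect(on_plane(cal,p,z+.003,True)))
go(609.5,171.5,77,-90)
E
```

```text
time_s: 1.65
eef_pos: [0.61, 0.171, 0.203]
eef_rot: [-0.002, -0.707, -0.002, 0.707]
wrist_force: [0.2, -0.2, 0.2]
opening: 1.001
green 374 [623.  48.] [ 803.6 -184.5] 89.7 [53.  28.9]
green 4659 [322. 194.] [612.3 171.4] -0.1 [75.5 57.3]
orange 2916 [15. 47.] [830.7 593.5] 8.1 [177.2 103.1]
orange 207 [106.   3.] [822.5 409.7] 74.3 [56.4  9.9]
orange 189 [190. 272.] [513.5 321.2] -38.1 [38.7 13.1]
orange 1252 [624. 381.] [  37.9 -740.8] 58.6 [558.5 147.9]
yellow 3227 [205. 182.] [611.1 298.8] 16.2 [78.1 62. ]
blue 3235 [592.  40.] [ 838.8 -234.9] -89.9 [200.6 111.9]
blue 85 [615.  34.] [ 849.7 -262.8] -67.3 [32.5 12.5]
blue 2296 [322. 290.] [470.  170.9] 5.6 [81.4 59.1]
t 1.7 at [610.  171.  203.1] psi -89.6 shift [126.1  -0.5   0.5] turn 0.4 open 0.999 F [ 0.7 -0.3  0.3] q6 1.65
```

View pics/w1.png

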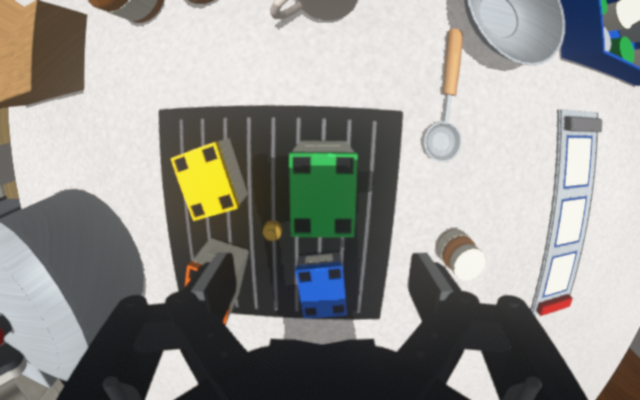

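```bash
python3 -m jog '[30,0,0,0,100, 60,0,0,0,100, 90,0,0,0,100, 110,0,0,0,100, 126,0,0,0,100]'; python3 -m jog '[0,0,0,0,0, 0,0,0,0,0, 0,0,0,0,0, 0,0,0,0,0, 0,0,0,0,0]';python3 -m jog '[0,0,0,0,0, 0,0,0,0,0, 0,0,0,0,0, 0,0,0,0,0, 0,0,0,0,0]'; python3 -c "
from h import *
go(440.5,-250.5,190,-84.4)"
```

```text
time_s: 2.2
eef_pos: [0.6093, 0.171, 0.0754]
eef_rot: [-0.002, -0.707, -0.002, 0.708]
wrist_force: [-0.2, 0.2, -0.0]
opening: 1.0
time_s: 2.7
eef_pos: [0.6112, 0.1711, 0.0786]
eef_rot: [0.002, 0.708, 0.002, -0.706]
wrist_force: [1.0, -1.0, 1.8]
opening: 0.637
time_s: 3.2
eef_pos: [0.6112, 0.1711, 0.0785]
eef_rot: [0.002, 0.708, 0.002, -0.706]
wrist_force: [0.1, 0.3, 6.0]
opening: 0.634
t 3.2 at [611.2 171.1  78.5] psi -89.7 shift [-112.   420.7  172.5] turn -5.3 open 0.634 F [0.1 0.3 6. ] q6 1.65
```

```bash
python3 -m jog '[-15,0,0,0,0, -40,0,0,0,0, -70,0,0,0,0, -100,0,0,0,0, -115,0,0,0,0]'; python3 -m jog '[0,15,6,0,0, 0,50,20,0,0, 0,92,38,0,0, 0,135,55,0,0, 0,178,73,0,0]';python3 -m jog '[0,43,18,0,0, 0,90,37,0,0, 0,140,57,0,0, 0,185,76,0,0, 0,220,90,0,0]'; python3 -m jog '[0,15,6,-2,0, 0,23,9.5,-5.3,0, 0,23,9.5,-5.3,0, 0,23,9.5,-5.3,0, 0,23,9.5,-5.3,0]'; python3 -c "
from h import *
go(440.5,-250.5,85,-84.4)
im,cal=look('wrist'); cv2.imwrite('pics/w2.png',im[:,:,::-1])
for k,z in [('green',.19)]:
    for a,c,p in blobs(mask(im,*HUE[k][:2])): print(k,a,c,*rect(on_plane(cal,p,z+.041-.0,True)))
for a,c,p in blobs(mask(im,100,125,90,40)): print('mark',a,c,*rect(on_plane(cal,p,.006,True)))
"
```

```text
time_s: 3.7
eef_pos: [0.6107, 0.1712, 0.1951]
eef_rot: [0.002, 0.708, 0.002, -0.706]
wrist_force: [0.1, -0.4, -3.4]
opening: 0.635
time_s: 4.2
eef_pos: [0.5352, -0.0089, 0.19]
eef_rot: [-0.002, -0.706, -0.002, 0.708]
wrist_force: [1.1, -1.3, -3.7]
opening: 0.639
time_s: 4.7
eef_pos: [0.446, -0.2294, 0.1904]
eef_rot: [-0.001, -0.706, -0.002, 0.708]
wrist_force: [0.9, 0.1, -3.7]
opening: 0.637
time_s: 5.2
eef_pos: [0.4393, -0.2499, 0.1914]
eef_rot: [-0.034, -0.706, -0.035, 0.707]
wrist_force: [-0.6, 0.8, -4.2]
opening: 0.636
t 5.2 at [ 439.3 -249.9  191.4] psi -84.4 shift [106.3   0.9  -1.3] turn -0.0 open 0.636 F [-0.6  0.8 -4.2] q6 0.72
green 84 [625.  74.] [ 572.2 -420. ] -72.3 [9.1 7.4]
green 12574 [322. 261.] [ 442.1 -249.1] 4.7 [75.3 55.5]
mark 342 [322.  24.] [ 622.1 -230.7] -84.5 [64.8 45.7]
mark 4552 [606.  67.] [ 672.9 -696. ] 89.8 [198.  136.7]
mark 636 [324.  85.] [ 541.6 -238.7] 5.8 [81.4 64.1]
mark 1398 [ 35. 141.] [462.3 221.5] 7.1 [89.1 84. ]
mark 219 [325. 141.] [ 472.7 -246.2] -86.6 [62.8 23.2]
```

View pics/w2.png

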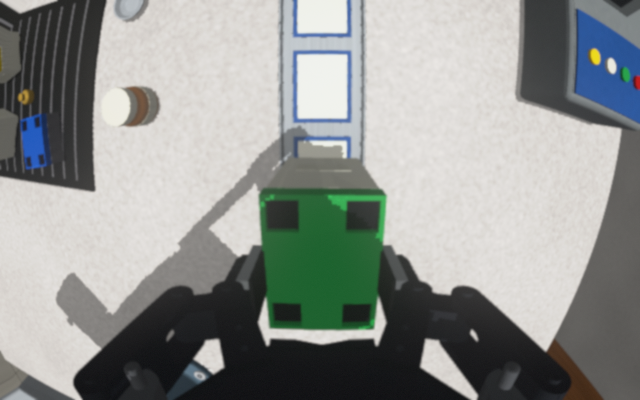

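```bash
python3 -m jog '[30,0,-1,0,0, 65,0,-1,0,0, 90,0,-1,0,0, 102,0,-1,0,0, 105,0,-1,0,0]'; for i in 1; do python3 -m jog '[0.5,0,0,0,0, 1,0,0,0,0, 1.5,0,0,0,0, 1.5,0,0,0,0, 1.5,0,0,0,0]'; python3 -m jog '[0.5,0,0,0,0, 1,0,0,0,0, 1.5,0,0,0,0, 1.5,0,0,0,0, 1.5,0,0,0,0]'; python3 -m jog '[0.5,0,0,0,0, 1,0,0,0,0, 1.5,0,0,0,0, 1.5,0,0,0,0, 1.5,0,0,0,0]'; done
```

```text
time_s: 5.75
eef_pos: [0.44, -0.2495, 0.0858]
eef_rot: [-0.034, -0.706, -0.035, 0.707]
wrist_force: [-0.9, 0.4, -4.4]
opening: 0.642
time_s: 6.25
eef_pos: [0.4409, -0.251, 0.0861]
eef_rot: [0.035, 0.707, 0.034, -0.706]
wrist_force: [0.9, -0.7, -4.6]
opening: 0.635
time_s: 6.75
eef_pos: [0.4406, -0.2507, 0.084]
eef_rot: [-0.034, -0.706, -0.034, 0.706]
wrist_force: [-0.5, -0.5, -4.1]
opening: 0.637
time_s: 7.25
eef_pos: [0.4406, -0.2507, 0.0826]
eef_rot: [-0.034, -0.706, -0.034, 0.706]
wrist_force: [0.3, 0.2, -4.3]
opening: 0.636
```

```bash
for i in 1; do python3 -m jog '[0.5,0,0,0,0, 1,0,0,0,0, 1,0,0,0,0, 1,0,0,0,0, 1,0,0,0,0]'; python3 -m jog '[0.5,0,0,0,0, 1,0,0,0,0, 1,0,0,0,0, 1,0,0,0,0, 1,0,0,0,0]'; done
```

```text
time_s: 7.75
eef_pos: [0.4406, -0.2507, 0.0816]
eef_rot: [0.034, 0.706, 0.034, -0.706]
wrist_force: [-0.4, -0.3, -4.7]
opening: 0.636
time_s: 8.25
eef_pos: [0.4406, -0.2507, 0.0806]
eef_rot: [0.034, 0.706, 0.034, -0.706]
wrist_force: [0.6, 0.1, -3.8]
opening: 0.637
```

```bash
for i in 1; do python3 -m jog '[0.5,0,0,0,0, 1,0,0,0,0, 1,0,0,0,0, 1,0,0,0,0, 1,0,0,0,0]'; python3 -m jog '[0.5,0,0,0,0, 1,0,0,0,0, 1,0,0,0,0, 1,0,0,0,0, 1,0,0,0,0]'; done
```

```text
time_s: 8.75
eef_pos: [0.4406, -0.2508, 0.0796]
eef_rot: [-0.034, -0.706, -0.034, 0.706]
wrist_force: [0.4, 1.0, -3.2]
opening: 0.635
time_s: 9.25
eef_pos: [0.4406, -0.2508, 0.0786]
eef_rot: [0.034, 0.706, 0.034, -0.706]
wrist_force: [0.2, -0.6, -3.0]
opening: 0.633
```

```bash
python3 -m jog '[0.5,0,0,0,0, 1,0,0,0,0, 1,0,0,0,0, 1,0,0,0,0, 1,0,0,0,0]'; python3 -c "
from h import *
go(440.6,-250.5,200,-84.4)
im,cal=look('side'); cv2.imwrite('pics/s1.png',cv2.resize(im[120:240,330:510,::-1],None,fx=4,fy=4,interpolation=2))"
```

```text
time_s: 9.75
eef_pos: [0.4408, -0.2509, 0.0785]
eef_rot: [0.035, 0.706, 0.034, -0.706]
wrist_force: [-3.1, 1.4, 5.9]
opening: 0.638
t 9.75 at [ 440.8 -250.9   78.5] psi -84.4 shift [-1.215e+02 -4.000e-01  1.000e-01] turn -0.0 open 0.638 F [-3.1  1.4  5.9] q6 0.72
```

View pics/s1.png

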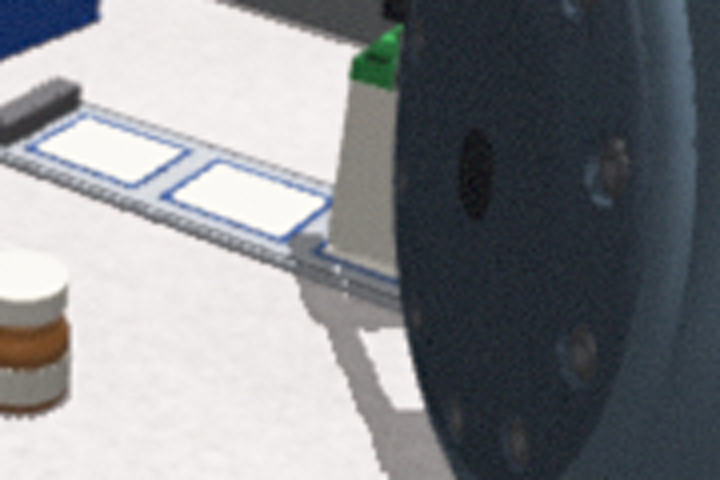

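```bash
python3 -m jog '[0,0,0,0,100, 0,0,0,0,100, 0,0,0,0,100, 0,0,0,0,100, 0,0,0,0,100]'; python3 -m jog '[-20,0,0,0,100, -50,0,0,0,100, -90,0,0,0,100, -120,0,0,0,100, -125,0,0,0,100]'; python3 -c "
from h import *
go(480.5,303.5,200,-108)"
```

```text
time_s: 10.3
eef_pos: [0.4406, -0.2508, 0.0776]
eef_rot: [0.034, 0.706, 0.034, -0.706]
wrist_force: [-0.2, -0.3, 0.1]
opening: 1.002
time_s: 10.8
eef_pos: [0.4426, -0.2525, 0.2071]
eef_rot: [0.036, 0.708, 0.033, -0.704]
wrist_force: [0.0, -0.0, 0.0]
opening: 1.002
t 10.8 at [ 442.6 -252.5  207.1] psi -84.4 shift [   4.4 -549.7  -91.9] turn 23.6 open 1.002 F [ 0. -0.  0.] q6 0.72
```

```bash
python3 -m jog '[1,-40,-7,0,100, 2,-85,-14,0,100, 3,-130,-22,0,100, 4,-175,-29,0,100, 4,-220,-37,0,100]'; python3 -m jog '[0,-45,-7.5,0,100, 0,-90,-15,0,100, 0,-135,-22,0,100, 0,-180,-30,0,100, 0,-225,-37.5,0,100]'; python3 -m jog '[0,-45,-8,4,100, 0,-90,-15,10,100, 0,-105,-17.4,17,100, 0,-105,-17.4,23.6,100, 0,-105,-17.4,23.6,100]'
python3 - <<'E'
from h import *
im,cal=look('wrist'); cv2.imwrite('pics/w3.png',im[:,:,::-1])
for k,(lo,hi,z) in HUE.items():
    for a,c,p in blobs(mask(im,lo,hi),600): print(k,a,c,*rect(on_plane(cal,p,z+.006,True)))
go(480.5,303.5,47,-108)
im,cal=look('scene')
for a,c,p in blobs(mask(im,50,75),300): print('scene green',a,c,*rect(on_plane(cal,p,.121)))
E
```

```text
time_s: 11.3
eef_pos: [0.4552, -0.0263, 0.1976]
eef_rot: [-0.034, -0.706, -0.034, 0.707]
wrist_force: [0.0, -0.4, 0.0]
opening: 1.001
time_s: 11.8
eef_pos: [0.4708, 0.2013, 0.1977]
eef_rot: [-0.035, -0.706, -0.034, 0.707]
wrist_force: [0.5, -0.4, 0.5]
opening: 1.0
time_s: 12.3
eef_pos: [0.4777, 0.3061, 0.1972]
eef_rot: [0.11, -0.698, 0.111, 0.699]
wrist_force: [0.3, 0.7, -0.8]
opening: 0.997
orange 3735 [24. 35.] [815.6 599.7] -9.9 [152.9 147. ]
orange 4261 [323. 186.] [481.5 305. ] -18.0 [75.1 58.4]
yellow 3992 [286.  56.] [611.1 299.6] 15.7 [76.5 59.2]
blue 3010 [442. 152.] [468.5 172.5] 6.7 [76.5 59.6]
t 12.35 at [477.9 305.6 197.4] psi -107.8 shift [150.4   1.   -3.3] turn 0.2 open 1.003 F [ 0.5 -0.9 -0.6] q6 2.24
scene green 766 [178. 171.] [ 442.2 -252.8] 5.5 [75.5 54.3]
scene green 471 [202. 391.] [ 844.9 -280. ] 71.2 [39.8 23.4]
```

```bash
python3 -m jog '[30,0,-3.3,0.2,100, 70,0,-3.3,0.2,100, 110,0,-3.3,0.2,100, 138,0,-3.3,0.2,100, 148,0,-3.3,0.2,100]'; python3 -m jog '[0,0,0,0,0, 0,0,0,0,0, 0,0,0,0,0, 0,0,0,0,0, 0,0,0,0,0]';python3 -m jog '[0,0,0,0,0, 0,0,0,0,0, 0,0,0,0,0, 0,0,0,0,0, 0,0,0,0,0]'; python3 -c "
from h import *
go(541,-240,180,-84.4)"
```

```text
time_s: 12.9
eef_pos: [0.4792, 0.3028, 0.047]
eef_rot: [0.111, -0.696, 0.113, 0.7]
wrist_force: [-1.2, -0.1, -0.7]
opening: 0.999
time_s: 13.4
eef_pos: [0.4836, 0.305, 0.0529]
eef_rot: [-0.112, 0.7, -0.111, -0.697]
wrist_force: [0.9, -2.6, 6.3]
opening: 0.63
time_s: 13.9
eef_pos: [0.4836, 0.3049, 0.0529]
eef_rot: [-0.112, 0.7, -0.111, -0.697]
wrist_force: [0.1, -1.6, 6.7]
opening: 0.632
t 13.9 at [483.6 304.9  52.9] psi -108.2 shift [-127.4  499.5 -225.2] turn -23.8 open 0.632 F [ 0.1 -1.6  6.7] q6 2.24
```

```bash
python3 -m jog '[-15,0,0,0,0, -40,0,0,0,0, -70,0,0,0,0, -100,0,0,0,0, -115,0,0,0,0]'; python3 -m jog '[0,15,-7,0,0, 0,50,-23,0,0, 0,95,-43,0,0, 0,140,-63.5,0,0, 0,185,-84,0,0]';python3 -m jog '[0,41,-18.6,0,0, 0,82,-37,0,0, 0,123,-56,0,0, 0,164,-74.4,0,0, 0,205,-93,0,0]'; python3 -m jog '[0,40,-18,-4,0, 0,75,-34,-10,0, 0,100,-45.3,-17,0, 0,109,-49.4,-23.8,0, 0,109,-49.4,-23.8,0]'; python3 -c "
from h import *
go(543,-240,53,-84.4)
im,cal=look('wrist')
for a,c,p in blobs(mask(im,6,16),3000): print(a,c,*rect(on_plane(cal,p,.168+.038,True)))
for a,c,p in blobs(mask(im,100,125,90,40)): print('mark',a,c,*rect(on_plane(cal,p,.006,True)))
"
```

```text
time_s: 14.4
eef_pos: [0.4827, 0.3053, 0.1692]
eef_rot: [-0.113, 0.699, -0.111, -0.697]
wrist_force: [0.1, 0.3, -3.1]
opening: 0.627
time_s: 14.9
eef_pos: [0.5021, 0.1004, 0.164]
eef_rot: [0.112, -0.697, 0.112, 0.699]
wrist_force: [0.6, -1.0, -2.7]
opening: 0.631
time_s: 15.4
eef_pos: [0.5262, -0.1232, 0.1641]
eef_rot: [0.112, -0.697, 0.112, 0.699]
wrist_force: [0.7, 1.1, -3.6]
opening: 0.633
time_s: 15.9
eef_pos: [0.5391, -0.2419, 0.1637]
eef_rot: [-0.033, -0.705, -0.034, 0.707]
wrist_force: [0.1, 0.3, -4.6]
opening: 0.632
t 15.9 at [ 539.1 -241.9  163.7] psi -84.5 shift [110.7  -1.3  -4.4] turn -0.1 open 0.632 F [ 0.1  0.3 -4.6] q6 0.85
12753 [322. 261.] [ 542.3 -241.3] 5.1 [72.8 53.6]
mark 809 [319.  84.] [ 641.  -229.1] 5.2 [81.5 64.2]
mark 4120 [613. 153.] [ 637.5 -704.5] -89.9 [187.2 140.5]
mark 305 [324. 146.] [ 567.7 -236.8] -84.5 [63.2 30.1]
mark 1353 [ 33. 213.] [446.7 225.6] 6.1 [91.1 87.5]
```

```bash
python3 -m jog '[30,-1,0,0,0, 65,-1,0,0,0, 90,-1,0,0,0, 103,-1,0,0,0, 107,-1,0,0,0]'; for i in 1; do python3 -m jog '[0.5,0,0,0,0, 1,0,0,0,0, 1.5,0,0,0,0, 1.5,0,0,0,0, 1.5,0,0,0,0]'; python3 -m jog '[0.5,0,0,0,0, 1,0,0,0,0, 1.5,0,0,0,0, 1.5,0,0,0,0, 1.5,0,0,0,0]'; done
```

```text
time_s: 16.45
eef_pos: [0.5393, -0.2375, 0.0567]
eef_rot: [-0.033, -0.705, -0.035, 0.707]
wrist_force: [-0.6, -0.6, -3.1]
opening: 0.629
time_s: 16.95
eef_pos: [0.541, -0.2395, 0.0578]
eef_rot: [0.035, 0.707, 0.034, -0.706]
wrist_force: [-0.5, -0.7, -3.3]
opening: 0.628
time_s: 17.45
eef_pos: [0.5406, -0.2392, 0.0555]
eef_rot: [-0.034, -0.706, -0.034, 0.706]
wrist_force: [-1.2, -0.8, -2.9]
opening: 0.633
```

```bash
python3 -m jog '[0.5,0,0,0,0, 1,0,0,0,0, 1.5,0,0,0,0, 1.5,0,0,0,0, 1.5,0,0,0,0]'; python3 -m jog '[0.5,0,0,0,0, 1,0,0,0,0, 1,0,0,0,0, 1,0,0,0,0, 1,0,0,0,0]';python3 -m jog '[0.5,0,0,0,0, 0.5,0,0,0,0, 0.5,0,0,0,0, 0.5,0,0,0,0, 0.5,0,0,0,0]'
```

```text
time_s: 17.95
eef_pos: [0.5406, -0.2392, 0.0541]
eef_rot: [-0.034, -0.706, -0.034, 0.706]
wrist_force: [0.2, -0.2, -4.0]
opening: 0.628
time_s: 18.45
eef_pos: [0.5407, -0.2392, 0.0531]
eef_rot: [0.034, 0.706, 0.034, -0.706]
wrist_force: [0.2, -0.1, -3.7]
opening: 0.635
time_s: 18.95
eef_pos: [0.5408, -0.2393, 0.053]
eef_rot: [0.035, 0.706, 0.034, -0.706]
wrist_force: [-2.3, 1.0, 3.7]
opening: 0.631
```

```bash
python3 -m jog '[0,0,0,0,100, 0,0,0,0,100, 0,0,0,0,100, 0,0,0,0,100, 0,0,0,0,100]'; python3 -m jog '[-20,0,0,0,100, -60,0,0,0,100, -100,0,0,0,100, -130,0,0,0,100, -140,0,0,0,100]'; python3 -c "
from h import *
go(611,299,190,-74.1)"
```

```text
time_s: 19.45
eef_pos: [0.5407, -0.2392, 0.0525]
eef_rot: [0.034, 0.706, 0.034, -0.706]
wrist_force: [-0.4, 0.1, 0.4]
opening: 0.999
time_s: 19.95
eef_pos: [0.5425, -0.2404, 0.1969]
eef_rot: [0.036, 0.708, 0.033, -0.704]
wrist_force: [1.3, -0.2, 1.1]
opening: 1.0
t 19.95 at [ 542.5 -240.4  196.9] psi -84.4 shift [   5.2 -530.2 -120.7] turn -10.3 open 1.0 F [ 1.3 -0.2  1.1] q6 0.86
```

```bash
python3 -m jog '[0,-40,-9,0,100, 0,-80,-18.5,0,100, 0,-125,-29,0,100, 0,-170,-39,0,100, 0,-210,-48.5,0,100]'; python3 -m jog '[0,-43,-10,0,100, 0,-86,-20,0,100, 0,-129,-30,0,100, 0,-172,-40,0,100, 0,-210,-48.5,0,100]'; python3 -m jog '[0,-43,-10,-2,100, 0,-85,-20,-6,100, 0,-108.5,-25.3,-10.3,100, 0,-108.5,-25.3,-10.3,100, 0,-108.5,-25.3,-10.3,100]'
python3 - <<'E'
from h import *
im,cal=look('wrist')
for k,(lo,hi,z) in HUE.items():
    for a,c,p in blobs(mask(im,lo,hi),600): print(k,a,c,*rect(on_plane(cal,p,z+.006,True)))
go(611,299,25,-74.1)
im,cal=look('scene')
for k in ('green','orange'):
    for a,c,p in blobs(mask(im,*HUE[k][:2]),300): print('scene',k,a,c,*rect(on_plane(cal,p,HUE[k][2]+.006)))
E
```

```text
time_s: 20.45
eef_pos: [0.5678, -0.0232, 0.1913]
eef_rot: [-0.034, -0.706, -0.035, 0.707]
wrist_force: [0.7, 0.3, 0.8]
opening: 1.0
time_s: 20.95
eef_pos: [0.5956, 0.1904, 0.1911]
eef_rot: [-0.035, -0.706, -0.035, 0.707]
wrist_force: [0.5, -0.5, 0.5]
opening: 0.996
time_s: 21.45
eef_pos: [0.6101, 0.2987, 0.191]
eef_rot: [-0.098, -0.7, -0.097, 0.701]
wrist_force: [-0.2, -0.8, 0.5]
opening: 0.995
orange 602 [79.  3.] [748.2 618. ] 88.5 [167.9  12.2]
orange 672 [607. 315.] [ 542.2 -223.6] 5.7 [76.8 71. ]
yellow 3906 [322. 184.] [612.  299.7] 16.0 [76.8 58.3]
blue 2056 [387. 313.] [471.8 173. ] 6.6 [81.9 61. ]
t 21.5 at [610.4 297.9 191.4] psi -74.2 shift [166.4  -1.   -1.2] turn -0.1 open 1.005 F [-0.3  0.4  0.1] q6 1.57
scene green 773 [178. 171.] [ 442.4 -252.8] 5.5 [76.  54.3]
scene green 472 [202. 391.] [ 844.9 -280. ] 71.2 [40.2 23.4]
scene orange 1061 [197. 221.] [ 540.9 -242.2] 6.1 [83.1 55.8]
scene orange 895 [618. 264.] [856.6 410.5] -33.7 [78.1 58.1]
scene orange 1135 [578. 281.] [858.2 325.5] -58.0 [77.  63.4]
```

```bash
python3 -m jog '[35,-0.8,-1,0,100, 80,-0.8,-1,0,100, 120,-0.8,-1,0,100, 150,-0.8,-1,0,100, 165,-0.8,-1,0,100]'; python3 -m jog '[0,0,0,0,0, 0,0,0,0,0, 0,0,0,0,0, 0,0,0,0,0, 0,0,0,0,0]';python3 -m jog '[0,0,0,0,0, 0,0,0,0,0, 0,0,0,0,0, 0,0,0,0,0, 0,0,0,0,0]'; python3 -c "
from h import *
go(640.3,-230,150,-84.4)"
```

```text
time_s: 22.05
eef_pos: [0.6096, 0.2974, 0.0239]
eef_rot: [-0.097, -0.699, -0.096, 0.702]
wrist_force: [-1.1, -0.2, -0.8]
opening: 0.998
time_s: 22.55
eef_pos: [0.6139, 0.3001, 0.0303]
eef_rot: [0.098, 0.702, 0.098, -0.699]
wrist_force: [1.2, -0.5, 5.8]
opening: 0.622
time_s: 23.05
eef_pos: [0.6138, 0.3001, 0.0303]
eef_rot: [0.098, 0.702, 0.098, -0.699]
wrist_force: [0.4, -1.6, 7.4]
opening: 0.626
t 23.05 at [613.8 300.1  30.3] psi -74.1 shift [-120.1  517.2  119.1] turn 10.3 open 0.626 F [ 0.4 -1.6  7.4] q6 1.58
```

```bash
python3 -m jog '[-15,0,0,0,0, -40,0,0,0,0, -70,0,0,0,0, -97,0,0,0,0, -110,0,0,0,0]'; python3 -m jog '[0,15,3.5,0,0, 0,50,11.5,0,0, 0,95,22,0,0, 0,140,32,0,0, 0,185,42.6,0,0]';python3 -m jog '[0,42,9.7,0,0, 0,84,19.3,0,0, 0,126,29,0,0, 0,168,38.7,0,0, 0,210,48.4,0,0]'; python3 -m jog '[0,40,9.2,2,0, 0,80,18.4,5,0, 0,110,25.5,8,0, 0,122,28.1,10.3,0, 0,122,28.1,10.3,0]'; python3 -c "
from h import *
go(640.8,-229.5,31,-84.4)
im,cal=look('wrist')
for a,c,p in blobs(mask(im,22,32),3000): print(a,c,*rect(on_plane(cal,p,.138+.037,True)))
for a,c,p in blobs(mask(im,100,125,90,40)): print('mark',a,c,*rect(on_plane(cal,p,.006,True)))
"
```

```text
time_s: 23.55
eef_pos: [0.6126, 0.3003, 0.1412]
eef_rot: [0.098, 0.702, 0.098, -0.699]
wrist_force: [0.6, 0.1, -1.9]
opening: 0.622
time_s: 24.05
eef_pos: [0.6195, 0.1077, 0.1354]
eef_rot: [-0.098, -0.699, -0.098, 0.702]
wrist_force: [0.7, -0.5, -1.6]
opening: 0.626
time_s: 24.55
eef_pos: [0.6302, -0.1072, 0.1354]
eef_rot: [-0.097, -0.699, -0.098, 0.702]
wrist_force: [0.7, -0.1, -3.3]
opening: 0.627
time_s: 25.05
eef_pos: [0.637, -0.232, 0.1356]
eef_rot: [-0.033, -0.705, -0.034, 0.707]
wrist_force: [0.3, -0.2, -3.3]
opening: 0.622
t 25.05 at [ 637.  -232.   135.6] psi -84.6 shift [104.6  -2.   -4.3] turn -0.2 open 0.622 F [ 0.3 -0.2 -3.3] q6 0.95
12551 [322. 258.] [ 640. -231.] 5.4 [73.2 54.1]
mark 8832 [425.  22.] [ 816.7 -324.6] -76.8 [299.1  73.5]
mark 424 [322. 149.] [ 666.  -226.9] -84.6 [64.3 32.6]
mark 3641 [613. 246.] [ 593.3 -741.1] -89.9 [222.6 146.6]
mark 1186 [ 39. 282.] [432.1 230.5] 6.5 [94.2 91.4]
```

```bash
python3 -m jog '[30,-1,-0.5,0,0, 65,-1,-0.5,0,0, 88,-1,-0.5,0,0, 98,-1,-0.5,0,0, 102,-1,-0.5,0,0]'; python3 -m jog '[0.5,0,0,0,0, 1,0,0,0,0, 1.5,0,0,0,0, 1.5,0,0,0,0, 1.5,0,0,0,0]'; python3 -m jog '[0.5,0,0,0,0, 1,0,0,0,0, 1.5,0,0,0,0, 1.5,0,0,0,0, 1.5,0,0,0,0]'
```

```text
time_s: 25.6
eef_pos: [0.6382, -0.227, 0.0341]
eef_rot: [-0.035, -0.705, -0.036, 0.707]
wrist_force: [-0.0, -0.1, -2.2]
opening: 0.618
time_s: 26.1
eef_pos: [0.6393, -0.2293, 0.0347]
eef_rot: [0.035, 0.707, 0.034, -0.706]
wrist_force: [-0.4, 1.1, -2.8]
opening: 0.624
time_s: 26.6
eef_pos: [0.639, -0.229, 0.0325]
eef_rot: [-0.034, -0.706, -0.034, 0.706]
wrist_force: [-0.2, -0.5, -3.0]
opening: 0.623
```

```bash
python3 -m jog '[0.5,0,0,0,0, 1,0,0,0,0, 1,0,0,0,0, 1,0,0,0,0, 1,0,0,0,0]'; python3 -m jog '[0.5,0,0,0,0, 1,0,0,0,0, 1,0,0,0,0, 1,0,0,0,0, 1,0,0,0,0]'
```

```text
time_s: 27.1
eef_pos: [0.6391, -0.2291, 0.0316]
eef_rot: [0.034, 0.706, 0.034, -0.706]
wrist_force: [-0.1, -0.1, -3.8]
opening: 0.618
time_s: 27.6
eef_pos: [0.639, -0.2291, 0.0306]
eef_rot: [-0.034, -0.706, -0.034, 0.706]
wrist_force: [-0.4, 0.5, -3.0]
opening: 0.623
```

```bash
python3 -m jog '[0.5,0,0,0,0, 0.5,0,0,0,0, 0.5,0,0,0,0, 0.5,0,0,0,0, 0.5,0,0,0,0]'; python3 -m jog '[0.5,0,0,0,0, 0.5,0,0,0,0, 0.5,0,0,0,0, 0.5,0,0,0,0, 0.5,0,0,0,0]'
```

```text
time_s: 28.1
eef_pos: [0.6391, -0.2291, 0.0303]
eef_rot: [0.035, 0.706, 0.034, -0.706]
wrist_force: [-1.5, 0.3, 1.1]
opening: 0.622
time_s: 28.6
eef_pos: [0.6391, -0.2292, 0.0303]
eef_rot: [0.035, 0.706, 0.034, -0.706]
wrist_force: [-4.4, 1.5, 5.5]
opening: 0.623
```

```bash
python3 -m jog '[0,0,0,0,100, 0,0,0,0,100, 0,0,0,0,100, 0,0,0,0,100, 0,0,0,0,100]'; python3 -m jog '[-20,0,0,0,100, -60,0,0,0,100, -105,0,0,0,100, -140,0,0,0,100, -160,0,0,0,100]';  python3 -m jog '[0,0,0,0,100, 0,0,0,0,100, 0,0,0,0,100, 0,0,0,0,100, 0,0,0,0,100]'
python3 - <<'E'
from h import *
go(469,171.5,170,-83.4)
for n in ('wrist','side','scene'):
    im,cal=look(n); cv2.imwrite(f'pics/{n}5.png',im[:,:,::-1])
    for k in HUE:
        for a,c,p in blobs(mask(im,*HUE[k][:2]),300): 
            if k!='blue' or c[1]>100: print(n,k,a,c,*rect(on_plane(cal,p,HUE[k][2]+.006,n=='wrist')))
E
```

```text
time_s: 29.1
eef_pos: [0.6391, -0.2291, 0.0295]
eef_rot: [0.034, 0.706, 0.034, -0.706]
wrist_force: [0.5, -0.2, 0.2]
opening: 0.996
time_s: 29.6
eef_pos: [0.6406, -0.2299, 0.1941]
eef_rot: [0.036, 0.708, 0.033, -0.705]
wrist_force: [0.5, -0.5, -0.6]
opening: 0.998
time_s: 30.1
eef_pos: [0.6384, -0.2287, 0.188]
eef_rot: [-0.034, -0.706, -0.035, 0.707]
wrist_force: [0.1, 0.3, -0.3]
opening: 0.999
t 30.1 at [ 638.4 -228.7  188. ] psi -84.4 shift [  18.8 -414.8  129.6] turn -1.0 open 0.999 F [ 0.1  0.3 -0.3] q6 0.95
wrist green 919 [400.  10.] [ 798.6 -271.7] -77.9 [38.7 20. ]
wrist orange 497 [619.   7.] [ 919.5 -579.3] -64.5 [131.4  30.2]
wrist orange 3071 [324. 285.] [ 542.7 -239.7] 6.4 [78.3 55.2]
wrist yellow 3431 [323. 186.] [ 638.8 -228.6] 5.6 [73.3 54.6]
wrist blue 4209 [593. 229.] [ 615.1 -646.8] -90.0 [179.7 117.8]
wrist blue 1011 [ 61. 267.] [473.3 163.7] 6.4 [77.1 70.2]
side green 394 [434. 136.] [ 453.4 -236.8] -60.2 [97.  54.2]
side orange 494 [397. 139.] [ 533. -230.] 5.7 [81.5 75. ]
side orange 1193 [ 72. 165.] [916.8 312.5] -7.7 [208.1  61.9]
side orange 1343 [ 19. 191.] [866.1 408.6] -2.8 [163.8  59.4]
side yellow 406 [359. 138.] [ 629.8 -219.3] 5.2 [83.2 72. ]
side blue 3302 [313. 115.] [ 868.8 -302.4] 89.9 [384.8 303. ]
side blue 1470 [273. 253.] [464.2 172.5] 6.8 [85.  65.7]
scene green 485 [203. 391.] [ 845.7 -277.9] 71.2 [44.3 23.4]
scene orange 926 [627. 216.] [781.8 502.5] -65.0 [143.2  56.6]
scene orange 1064 [196. 221.] [ 540.8 -242.2] 6.6 [83.4 55.8]
scene orange 2497 [593. 275.] [854.1 365.3] -72.9 [165.8  79.3]
scene yellow 1200 [216. 272.] [ 638.8 -230.7] 5.4 [81.1 56.2]
scene blue 796 [389. 155.] [470.4 167.5] 6.9 [82.4 64.3]
scene blue 1798 [ 17. 311.] [ 595.6 -556.1] 0.3 [108.5  54. ]
scene blue 3958 [209. 378.] [ 791.1 -284.1] 71.2 [246.4  84.5]
```

View pics/wrist5.png

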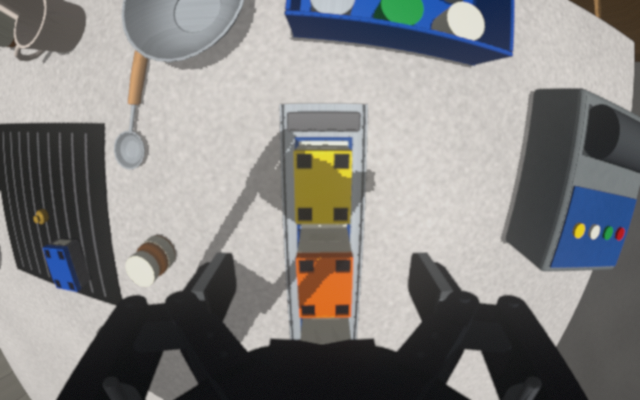

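```bash
python3 -m jog '[0,-30,9.4,0,100, 0,-70,22,0,100, 0,-110,34.4,0,100, 0,-150,47,0,100, 0,-190,59.4,0,100]'; python3 -m jog '[0,-42,13,0,100, 0,-84,26,0,100, 0,-126,39.4,0,100, 0,-165,51.5,-1,100, 5,-195,61,-1,100]'; python3 -m jog '[10,-30,9.2,0,100, 10,-30,9.2,0,100, 10,-30,9.2,0,100, 10,-30,9.2,0,100, 10,-30,9.2,0,100]'; python3 -m jog '[0,0,0,0,100, 0,0,0,0,100, 0,0,0,0,100, 0,0,0,0,100, 0,0,0,0,100]'
python3 - <<'E'
from h import *
go(469,171.5,11,-83.4)
im,cal=look('wrist'); cv2.imwrite('pics/w6.png',im[:,:,::-1])
for a,c,p in blobs(mask(im,*HUE['blue'][:2]),1000): print(a,c,*rect(on_plane(cal,p,.051,True)))
E
```

```text
time_s: 30.75
eef_pos: [0.5606, -0.0444, 0.1896]
eef_rot: [0.034, 0.706, 0.034, -0.706]
wrist_force: [0.7, 0.6, 0.7]
opening: 0.998
time_s: 31.25
eef_pos: [0.4811, 0.1445, 0.1854]
eef_rot: [0.041, 0.707, 0.041, -0.705]
wrist_force: [-0.4, -0.1, 0.6]
opening: 1.001
time_s: 31.75
eef_pos: [0.47, 0.1702, 0.175]
eef_rot: [0.04, 0.706, 0.04, -0.706]
wrist_force: [0.3, -0.7, -0.7]
opening: 1.001
time_s: 32.25
eef_pos: [0.4692, 0.1711, 0.1746]
eef_rot: [-0.041, -0.706, -0.041, 0.706]
wrist_force: [0.8, 0.5, -0.2]
opening: 1.002
t 32.25 at [469.2 171.1 174.6] psi -83.4 shift [ 1.636e+02 -5.000e-01  1.000e-01] turn -0.0 open 1.002 F [ 0.8  0.5 -0.2] q6 1.57
3647 [323. 186.] [468.8 171. ] 6.6 [74.7 58.1]
```

View pics/w6.png

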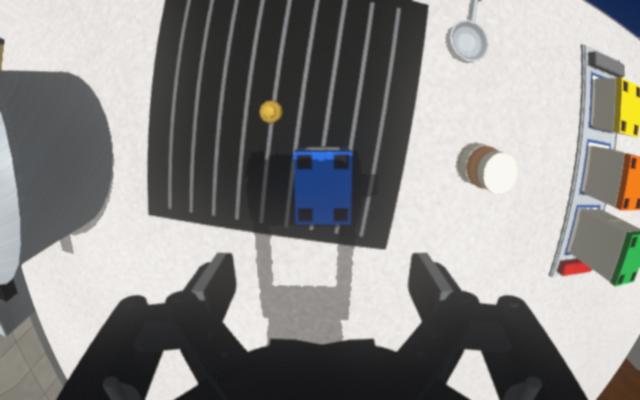

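```bash
python3 -m jog '[25,0,0,0,100, 55,0,0,0,100, 85,0,0,0,100, 115,0,0,0,100, 135,0,0,0,100]'; python3 -m jog '[10,0,0,0,100, 18,0,0,0,100, 22,0,0,0,100, 24,0,0,0,100, 24,0,0,0,100]'; python3 -m jog '[0,0,0,0,0, 0,0,0,0,0, 0,0,0,0,0, 0,0,0,0,0, 0,0,0,0,0]';python3 -m jog '[0,0,0,0,0, 0,0,0,0,0, 0,0,0,0,0, 0,0,0,0,0, 0,0,0,0,0]'; python3 -c "
from h import *
go(638.4,-228.7,165,-84.4)"
```

```text
time_s: 32.8
eef_pos: [0.4679, 0.171, 0.0375]
eef_rot: [-0.041, -0.705, -0.041, 0.707]
wrist_force: [-0.3, -0.4, -0.6]
opening: 0.994
time_s: 33.3
eef_pos: [0.4697, 0.1712, 0.0161]
eef_rot: [0.041, 0.706, 0.041, -0.706]
wrist_force: [0.1, 0.1, -0.3]
opening: 1.002
time_s: 33.8
eef_pos: [0.4698, 0.1712, 0.0169]
eef_rot: [0.041, 0.706, 0.041, -0.706]
wrist_force: [-3.3, -0.2, 9.7]
opening: 0.618
time_s: 34.3
eef_pos: [0.4697, 0.1712, 0.0169]
eef_rot: [0.041, 0.706, 0.041, -0.706]
wrist_force: [-4.0, 0.1, 9.6]
opening: 0.616
t 34.3 at [469.7 171.2  16.9] psi -83.4 shift [-147.9  416.7 -121.8] turn 1.0 open 0.616 F [-4.   0.1  9.6] q6 1.57
```

```bash
python3 -m jog '[-15,0,0,0,0, -45,0,0,0,0, -80,0,0,0,0, -110,0,0,0,0, -130,0,0,0,0]'; python3 -m jog '[0,15,-4.4,0,0, 0,50,-14.7,0,0, 0,90,-26.5,0,0, 0,130,-38.3,0,0, 0,170,-50.1,0,0]';python3 -m jog '[0,40,-11.8,0,0, 0,80,-23.6,0,0, 0,120,-35.4,0,0, 0,160,-47.2,0,0, 0,195,-57.5,0,0]'; python3 -m jog '[0,25,-7.4,0,0, 0,42,-12.4,1,0, 0,51.6,-15.2,1,0, 0,51.6,-15.2,1,0, 0,51.6,-15.2,1,0]'; python3 -m jog '[0,0,0,0,0, 0,0,0,0,0, 0,0,0,0,0, 0,0,0,0,0, 0,0,0,0,0]'
python3 - <<'E'
from h import *
go(639.7,-228.6,85,-84.4)
for n in ('wrist','scene'):
    im,cal=look(n); cv2.imwrite(f'pics/{n}7.png',im[:,:,::-1])
    for k,z in (('blue',.145+.036),('yellow',.066)):
        for a,c,p in blobs(mask(im,*HUE[k][:2]),300): print(n,k,a,c,*rect(on_plane(cal,p,z,n=='wrist')))
E
```

```text
time_s: 34.8
eef_pos: [0.47, 0.1713, 0.1481]
eef_rot: [0.041, 0.707, 0.041, -0.705]
wrist_force: [0.5, 0.8, -1.6]
opening: 0.616
time_s: 35.3
eef_pos: [0.5387, 0.0066, 0.1456]
eef_rot: [0.041, 0.706, 0.041, -0.706]
wrist_force: [1.0, 0.7, -2.4]
opening: 0.616
time_s: 35.8
eef_pos: [0.6182, -0.1812, 0.1453]
eef_rot: [-0.04, -0.706, -0.04, 0.706]
wrist_force: [0.2, 0.0, -2.6]
opening: 0.612
time_s: 36.3
eef_pos: [0.6385, -0.2277, 0.1452]
eef_rot: [-0.034, -0.706, -0.035, 0.707]
wrist_force: [0.2, -0.1, -2.1]
opening: 0.619
time_s: 36.8
eef_pos: [0.639, -0.2284, 0.1457]
eef_rot: [0.035, 0.706, 0.035, -0.706]
wrist_force: [-0.8, 0.6, -0.4]
opening: 0.614
t 36.8 at [ 639.  -228.4  145.7] psi -84.4 shift [60.7  0.2 -0.7] turn 0.0 open 0.614 F [-0.8  0.6 -0.4] q6 0.96
wrist blue 8164 [416.  22.] [ 761.7 -264.5] -76.6 [129.2  29.4]
wrist blue 11725 [322. 257.] [ 640.6 -227.5] 5.6 [73.5 53.8]
wrist blue 3750 [610. 244.] [ 661.7 -443.2] 89.9 [94.6 61.6]
wrist yellow 910 [323. 166.] [ 666.5 -225.9] -84.3 [54.  18.3]
scene blue 1349 [205. 237.] [ 645.7 -229.7] 5.0 [91.6 55.9]
scene blue 1799 [ 17. 311.] [ 680.2 -493.2] 0.3 [89.5 44.6]
scene blue 3956 [209. 378.] [ 841.5 -268.8] 71.2 [203.3  69.7]
scene yellow 867 [218. 278.] [ 651.7 -229.5] -84.6 [56.2 55.2]
```

```bash
python3 -m jog '[15,0,0,0,0, 30,0,0,0,0, 45,0,0,0,0, 55,0,0,0,0, 60,0,0,0,0]'; python3 -m jog '[0,0,0,0,0, 0,0,0,0,0, 0,0,0,0,0, 0,0,0,0,0, 0,0,0,0,0]'
python3 - <<'E'
from h import *
go(639.7,-228.6,73,-84.4)
im,cal=look('scene'); im2=im[180:330,140:300,::-1]
cv2.imwrite('pics/s8.png',cv2.resize(im2,None,fx=4,fy=4,interpolation=cv2.INTER_CUBIC))
E
```

```text
time_s: 37.4
eef_pos: [0.6377, -0.2281, 0.083]
eef_rot: [-0.034, -0.705, -0.035, 0.707]
wrist_force: [-0.5, -0.5, -1.5]
opening: 0.614
time_s: 37.9
eef_pos: [0.6392, -0.2288, 0.0862]
eef_rot: [0.035, 0.707, 0.034, -0.706]
wrist_force: [-0.6, -0.2, -1.6]
opening: 0.614
t 37.9 at [ 639.2 -228.8   86.2] psi -84.4 shift [13.2 -0.2 -0.5] turn -0.0 open 0.614 F [-0.6 -0.2 -1.6] q6 0.96
```

View pics/s8.png

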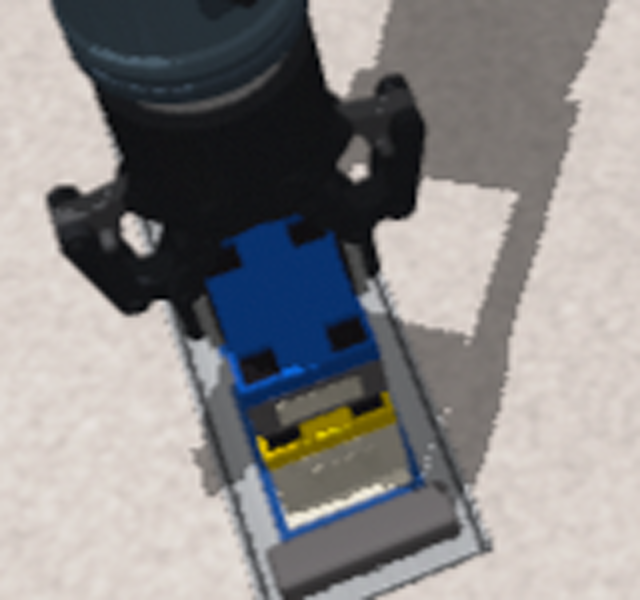

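```bash
python3 -m jog '[2,0,-0.4,0,0, 4,0,-0.4,0,0, 6,0,-0.4,0,0, 7.5,0,-0.4,0,0, 7.5,0,-0.4,0,0]'; python3 -m jog '[0.5,0,0,0,0, 1,0,0,0,0, 1.5,0,0,0,0, 2,0,0,0,0, 2,0,0,0,0]'; python3 -m jog '[0.5,0,0,0,0, 1,0,0,0,0, 1.5,0,0,0,0, 2,0,0,0,0, 2,0,0,0,0]'
```

```text
time_s: 38.45
eef_pos: [0.639, -0.2285, 0.0776]
eef_rot: [-0.034, -0.706, -0.035, 0.707]
wrist_force: [0.1, 0.4, -1.5]
opening: 0.613
time_s: 38.95
eef_pos: [0.6393, -0.2286, 0.076]
eef_rot: [-0.034, -0.706, -0.034, 0.706]
wrist_force: [-0.2, 0.1, -1.5]
opening: 0.609
time_s: 39.45
eef_pos: [0.6392, -0.2286, 0.074]
eef_rot: [-0.034, -0.706, -0.034, 0.706]
wrist_force: [0.3, -0.4, -2.2]
opening: 0.614
```

```bash
python3 -m jog '[0.5,0,0,0,0, 1,0,0,0,0, 1,0,0,0,0, 1,0,0,0,0, 1,0,0,0,0]'; python3 -m jog '[0.3,0,0,0,0, 0.7,0,0,0,0, 0.7,0,0,0,0, 0.7,0,0,0,0, 0.7,0,0,0,0]'
```

```text
time_s: 39.95
eef_pos: [0.6394, -0.2286, 0.0732]
eef_rot: [0.034, 0.706, 0.034, -0.706]
wrist_force: [-0.5, 0.7, -0.5]
opening: 0.612
time_s: 40.45
eef_pos: [0.6395, -0.2287, 0.0731]
eef_rot: [0.035, 0.706, 0.034, -0.706]
wrist_force: [-1.5, 1.0, 5.6]
opening: 0.616
```

Contact came at 73.1 mm against an expected 72.9, so the feet are down in the recesses. I'll release and check.

```bash
python3 -m jog '[0,0,0,0,100, 0,0,0,0,100, 0,0,0,0,100, 0,0,0,0,100, 0,0,0,0,100]'; python3 -m jog '[-10,0,0,0,100, -30,0,0,0,100, -60,0,0,0,100, -95,0,0,0,100, -120,0,0,0,100]';  python3 -m jog '[0,-40,0,0,100, 0,-80,0,0,100, 0,-120,0,0,100, 0,-160,40,0,100, 0,-200,60,0,100]'; python3 -m jog '[0,0,0,0,100, 0,0,0,0,100, 0,0,0,0,100, 0,0,0,0,100, 0,0,0,0,100]'
python3 - <<'E'
from h import *
ims=[]
for n in ('scene','side'):
    im,cal=look(n); ims.append(im[:,:,::-1])
    for k,z in (('green',.121),('orange',.091),('yellow',.066),('blue',.107)):
        for a,c,p in blobs(mask(im,*HUE[k][:2]),150):
            if c[0]<300 if n=='scene' else 300<c[0]<480: print(n,k,a,c,*rect(on_plane(cal,p,z)))
a=cv2.resize(ims[0][150:340,120:290],None,fx=3,fy=3,interpolation=2)
b=cv2.resize(ims[1][100:243,310:500],None,fx=4,fy=4,interpolation=2)[:570]
cv2.imwrite('pics/f.png',cv2.resize(np.hstack([a,b[:570,:]]),(800,358)))
E
```

```text
time_s: 40.95
eef_pos: [0.6393, -0.2286, 0.0722]
eef_rot: [-0.034, -0.706, -0.034, 0.706]
wrist_force: [0.3, -0.2, -0.2]
opening: 1.001
time_s: 41.45
eef_pos: [0.6401, -0.2291, 0.196]
eef_rot: [0.035, 0.707, 0.034, -0.705]
wrist_force: [0.1, -0.5, 0.4]
opening: 1.007
time_s: 41.95
eef_pos: [0.5594, -0.0354, 0.1927]
eef_rot: [-0.034, -0.706, -0.034, 0.706]
wrist_force: [-0.2, 1.0, 0.8]
opening: 1.004
time_s: 42.45
eef_pos: [0.5613, -0.0372, 0.1924]
eef_rot: [0.034, 0.706, 0.034, -0.706]
wrist_force: [-0.6, -1.2, -0.5]
opening: 1.003
scene green 864 [179. 173.] [ 445.6 -252.5] 5.5 [82.4 54.3]
scene green 470 [202. 391.] [ 845.  -279.9] 71.2 [40.  23.4]
scene orange 1065 [197. 221.] [ 540.9 -242.2] 6.1 [83.1 55.8]
scene yellow 160 [222. 289.] [ 674.8 -226.9] -86.0 [55.1 10.1]
scene blue 1483 [212. 264.] [ 663.1 -229. ] 5.6 [138.   58.5]
scene blue 1799 [ 17. 311.] [ 632. -529.] 0.3 [100.4  50. ]
scene blue 3961 [209. 378.] [ 812.8 -277.5] 71.2 [227.8  78.1]
side green 565 [440. 137.] [ 439.4 -241.9] 5.8 [80.3 78.2]
side orange 503 [397. 139.] [ 534.3 -229.9] 6.7 [85.1 75.1]
side orange 226 [334. 206.] [446.1  58.7] 40.6 [38.9 33.7]
side yellow 189 [358. 141.] [ 619.3 -200.6] 36.6 [81.9 60.1]
side blue 439 [441.  91.] [ 623.5 -564.7] 90.0 [149.8  97.9]
side blue 3540 [317. 116.] [ 748.8 -200.2] -31.4 [381.6 246.9]
```

View pics/f.png

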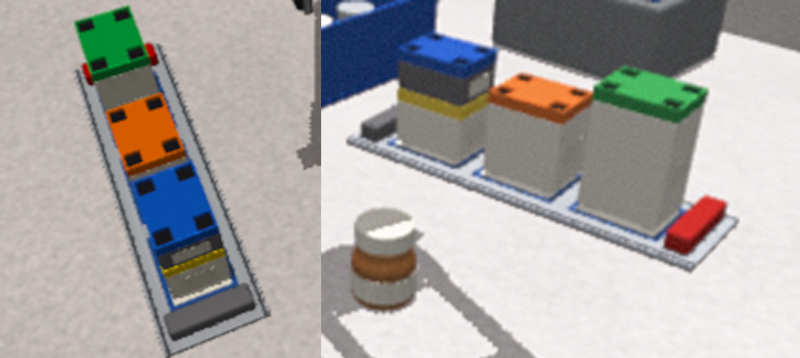

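```bash
python3 -c "
from bench import hand_in
print(hand_in())"
```

```text
the job is handed in; nothing more can be done
None
```

The job is handed in at about 42.5 s of the 128 s allowed. The tall tub stands on mark_a by the red stop, the middle tub on mark_b and the low tub on mark_c. The sample tub is stacked on the low tub's lid.

- **Placing:** the scene and wrist cameras put each white tub about 1–5 mm from its mark and within about 1° of the rail's 5.6°. The largest reading was the tall tub's last one, 5.5 mm, where the lid's front face also counted (82 mm measured for 74). An earlier picture with that face partly hidden gave about 3 mm.
- **Sample tub:** it met resistance at a tool height of 73.1 mm, against 72.9 mm expected for feet fully down and 76.9 mm if they had been resting on the rims. The final pictures show it level and flush on the yellow lid.
- **Jar and gripper:** the jar is upright, the gripper is open and clear, and no force reading passed about 10 N.
- **Disagreements:** the side camera gave positions about 7–12 mm off the other two at the rail. Its lid outlines there came out oversized (about 80 by 75–78 mm), so I did not use them. The scene and wrist cameras differed by about 2 mm. I got no clean final camera fix on the sample tub's sideways position. That rests on the contact height and the picture.

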